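Tighten a filter holder's lid crosswise in two passes

TASK

The lid of the stainless filter holder on its sloping stand is held by four hand knobs that have only been spun on loosely. Tighten them clockwise in crisscross order in two passes: in the first, turn each knob only until it bites and just starts to carry the collar under it round, a knob and then the one diagonally opposite before the other two, and only when all four bite go round again, in crisscross order too, turning each to its hard stop. Do not back a knob off again, leave the other things on the bench where they stand, and finish with the hand clear.

Things in the scene. Friction and masses are not known exactly. Their poses are not given: they have to be found in the camera images.
- stand: Stainless disc filter holder, 260 mm across, fixed on a stand with a 240 x 240 mm foot. Origin: middle of the foot's underside, z up. The round lid slopes 27 deg, facing up and to the stand's -x; its centre, with a 36 mm pipe stub, is 150 mm above the origin. Four hand knobs stand on it in a 130 mm square (two upper, two lower): knobs diagonally across are 184 mm apart.
- grip1 (a point): Grip point of hand knob 1 (upper edge of the lid, left or right): round aluminium knob 56 mm across, 28 mm tall, fluted sides, a dark ridge on top, on a screw square to the sloping lid. z points out of the lid along the screw, x from the centre along the ridge. The point is on the screw axis, 50 mm above the lid; the knob spans 34 to 62 mm above it.
- knob1 (a joint): Angle (rad) knob 1 is spun down clockwise (seen from outside) relative to its collar. Starts at 0 to 0.3, turns easily (0.03 N m), stops growing where the knob begins to bite, somewhere in 0.5 to 1.1: each knob differs, only feel tells. From there the collar turns with it. Turned back, the knob comes away from its collar.
- clamp1 (a joint): Angle (rad) by which knob 1 has wound up the dark steel collar (40 mm across, 15 mm high, with a tab) under it: 0 until the knob bites, then grows with the knob turned on clockwise against a stiff 0.3 N m, to a hard stop at 0.5 (fully tight). Stays where it is left.
- grip2 (a point): Grip point of hand knob 2 (upper edge of the lid, left or right): round aluminium knob 56 mm across, 28 mm tall, fluted sides, a dark ridge on top, on a screw square to the sloping lid. z points out of the lid along the screw, x from the centre along the ridge. The point is on the screw axis, 50 mm above the lid; the knob spans 34 to 62 mm above it.
- knob2 (a joint): Angle (rad) knob 2 is spun down clockwise (seen from outside) relative to its collar. Starts at 0 to 0.3, turns easily (0.03 N m), stops growing where the knob begins to bite, somewhere in 0.5 to 1.1: each knob differs, only feel tells. From there the collar turns with it. Turned back, the knob comes away from its collar.
- clamp2 (a joint): Angle (rad) by which knob 2 has wound up the dark steel collar (40 mm across, 15 mm high, with a tab) under it: 0 until the knob bites, then grows with the knob turned on clockwise against a stiff 0.3 N m, to a hard stop at 0.5 (fully tight). Stays where it is left.
- grip3 (a point): Grip point of hand knob 3 (lower edge of the lid, left or right): round aluminium knob 56 mm across, 28 mm tall, fluted sides, a dark ridge on top, on a screw square to the sloping lid. z points out of the lid along the screw, x from the centre along the ridge. The point is on the screw axis, 50 mm above the lid; the knob spans 34 to 62 mm above it.
- knob3 (a joint): Angle (rad) knob 3 is spun down clockwise (seen from outside) relative to its collar. Starts at 0 to 0.3, turns easily (0.03 N m), stops growing where the knob begins to bite, somewhere in 0.5 to 1.1: each knob differs, only feel tells. From there the collar turns with it. Turned back, the knob comes away from its collar.
- clamp3 (a joint): Angle (rad) by which knob 3 has wound up the dark steel collar (40 mm across, 15 mm high, with a tab) under it: 0 until the knob bites, then grows with the knob turned on clockwise against a stiff 0.3 N m, to a hard stop at 0.5 (fully tight). Stays where it is left.
- grip4 (a point): Grip point of hand knob 4 (lower edge of the lid, left or right): round aluminium knob 56 mm across, 28 mm tall, fluted sides, a dark ridge on top, on a screw square to the sloping lid. z points out of the lid along the screw, x from the centre along the ridge. The point is on the screw axis, 50 mm above the lid; the knob spans 34 to 62 mm above it.
- knob4 (a joint): Angle (rad) knob 4 is spun down clockwise (seen from outside) relative to its collar. Starts at 0 to 0.3, turns easily (0.03 N m), stops growing where the knob begins to bite, somewhere in 0.5 to 1.1: each knob differs, only feel tells. From there the collar turns with it. Turned back, the knob comes away from its collar.
- clamp4 (a joint): Angle (rad) by which knob 4 has wound up the dark steel collar (40 mm across, 15 mm high, with a tab) under it: 0 until the knob bites, then grows with the knob turned on clockwise against a stiff 0.3 N m, to a hard stop at 0.5 (fully tight). Stays where it is left.
- spray: Bystander, not to be disturbed: white plastic bottle, 60 across x 170 mm tall, at the side of the bench. Origin: centre of its underside.
- vial: Bystander, not to be disturbed: small amber jar, 36 across x 60 mm tall, right beside the stand. Origin: centre of its underside.
- reagent: Bystander, not to be disturbed: white jar with a cap, 64 across x 120 mm tall, left beside the stand. Origin: centre of its underside.
- meter: Bystander, not to be disturbed: grey hand-held meter, 100 x 55 x 20 mm, lying right of the stand. Origin: centre of its underside.
- scanner: Bystander, not to be disturbed: black barcode scanner, 155 x 60 x 45 mm, on the right of the bench. Origin: centre of its underside.
- tray: Bystander, not to be disturbed: grey plastic tray with dividers, 120 x 90 x 40 mm, left of the stand. Origin: centre of its underside.
- beaker: Bystander, not to be disturbed: clear plastic beaker, 70 across x 90 mm tall, behind the stand. Origin: centre of its underside.

How it is judged:
By the outcome, as a careful person would: the job done as asked, in the order asked, and still so for the second after the job is handed in, with the robot touching nothing.
It also fails if it takes over 69 s, if anything falls off the work surface, if the arm or the gripper's body presses on something with over 40 N, if the wrist force passes 120 N, or if a joint passes its speed limit or range.

ROBOT

A 6-joint arm with a two-finger parallel gripper is mounted at the origin on the work surface. World frame = base frame: x ahead of the robot, y to its left, z up, the work surface at z = 0. Lengths are in m, angles in rad, forces in N, time in s.
With the tool pointing down it reaches from about 0.275 to 0.725 m from the base axis. Payload 15.9 kg.
Tool frame: the origin (TCP) lies at the very end of the fingers, on their centre line; the grasp point (between the pads) lies 19 mm behind it (ctrl.grip_point_offset is the distance from the TCP to the grasp point, in m); z points along the fingers, y is the line along which they close (so a half turn about z gives the same grasp; the last joint's range is limited). The gripper opens to 85 mm and grips with 20 to 120 N. Pads are 22 mm wide; open, the fingers measure 114 mm over their backs; the gripper's body (76 mm by 85 mm) begins 54 mm behind the grasp point. The pads swing forward as they close: fully open they stand 13 mm farther back than shut.
Start: joints at [-1.167, 0.213, -0.034, 1.323, 0, 1.571], TCP at [0.196, -0.46, 0.231] pointing down, gripper open.
Joint ranges: [-2.98, 2.98], [-0.74, 1.72], [-1.14, 1.35], [-2.1, 2.04], [-1.57, 1.44], [-3.14, 3.14]. Speed limits (rad/s): [1.89, 1.89, 2.39, 2.57, 3.14, 3.14].

INTERFACE

Orientations are given as a unit quaternion [x, y, z, w].
In Python, from bench import ctrl gives the robot as it stands.
- The arm moves only by the shell command python3 steer.py [FORCE], which reads ROWS from standard input. ROWS is a JSON list of rows, 1 to 10 of them, each written [opening, [dx, dy, dz], [rx, ry, rz]]: the opening from 0.0 (shut) to 1.0 (fully open), then dx, dy, dz in m, then a rotation vector rx, ry, rz in rad; each row shifts and turns the commanded pose from where the row before left it, along the tool's axes as they then stand; what a row does not reach is not made up. A row lasts 1/8 s, in which the tool goes at most 0.0625 m and 0.188 rad, less where a joint would pass 70% of its speed; a pose out of reach is approached as far as the arm can. The fingers move at their own pace and stop on an object; FORCE is the grip in N (left out, the last holds). Time passes only in rows, so rows that do not move let the fingers close. It prints the time, the measured TCP pose, the force, the opening and the grip force at its end. Input that does not fit is refused with a message, and nothing moves.
- ctrl.observe(): the state, without advancing time (a new reading comes with each control period).
- ctrl.grab_frame(name): name is "side" or "top" or "wrist"; returns a dict with "color" (400x640x3 uint8, red, green, blue), "mtx" (3x3 intrinsics, pixels), "rvec" (rotation vector, rad) and "tvec" (3), from world to camera coordinates, as OpenCV has them; the wrist camera has in their place "T_tool_cam" (4x4, takes a point from camera to tool coordinates, whose origin is the TCP and whose axes are the flange's). Camera axes: x right, y down, z forward; pixel columns grow to the right and rows downward; lengths in m; the calibration is good to about 2 mm. The wrist camera is an equidistant fisheye: a pixel r from the principal point sees the ray r / f radians off the axis. A picture is of the moment at which its call begins: read the wrist's pose just before it. There is no depth.
- ctrl.hand_in(): hands the job in; it is judged then, once.
The state is a dict: "time_s": time; "qpos": joint angles; "joint_vel": joint speeds; "joint_efforts": joint torques, N m; "position": TCP position; "tool_rot": TCP orientation; "force": force on the tool from outside, world axes, zero at the start; "wrist_torque": the same for the moment, N m; "finger_gap": opening from 0.0 (shut) to 1.0 (fully open); "grasp_force": force on a finger pad.
Only numpy, scipy, OpenCV 4.12 (cv2) and the standard library are available. Lean on these libraries where they do the work, as an engineer would, in place of code of your own. Each camera call takes 0.05 s, during which the arm holds its last target. There are 200 camera calls.

## Working session

There is one attempt and no reset: what is moved stays moved. The work goes in short steps, Python scripts to look and compute and a shell command to move; the robot and the scene stay as the last step left them, time stands still between calls to the robot, and variables do not carry over. Pictures are saved under pics/ and viewed, at most 10 in all, crops included, and the job is handed in when it is done.

```bash
ls; mkdir -p pics
python3 - <<'E'
from bench import ctrl
import cv2,numpy as np
s=ctrl.observe();print(s)
for n in("side","top"):
    f=ctrl.grab_frame(n);cv2.imwrite(f"pics/{n}0.png",f["color"][:,:,::-1]);print(n,f["mtx"],f["rvec"],f["tvec"])
E
```

```text
bench.py
pics
steer.py
{'time_s': 0.0, 'qpos': array([-1.16698157e+00,  2.13372473e-01, -3.50382052e-02,  1.32347203e+00,
       -2.84244962e-05,  1.57078297e+00]), 'joint_vel': array([ 0.00095556, -0.00037257, -0.00171893,  0.00039812, -0.00061338,
       -0.00018797]), 'joint_efforts': array([ 9.69221162e-06, -6.86172295e+01,  4.87113404e+01,  1.76837394e-02,
       -1.10234100e-05,  4.87295836e-05]), 'position': array([ 0.19633104, -0.45949474,  0.23081629]), 'tool_rot': array([ 9.79684372e-01,  2.00544848e-01, -1.22850536e-04, -5.29306873e-04]), 'force': array([-0.64671673,  0.08931438,  0.13757274]), 'wrist_torque': array([ 0.02136165, -0.03320389, -0.00379454]), 'grasp_force': 0.0, 'finger_gap': 0.9987628537805047}
side [[464.70435133   0.         321.88965706]
 [  0.         464.70435133 195.43252159]
 [  0.           0.           1.        ]] [ 0.41102551 -2.68149876  1.27810055] [0.51118315 0.21520122 1.34568179]
top [[425.34503787   0.         314.38753383]
 [  0.         425.34503787 203.56218448]
 [  0.           0.           1.        ]] [ 2.19704423 -2.15822189  0.11216962] [-0.00154852  0.55448312  1.26243222]
```

View pics/side0.png

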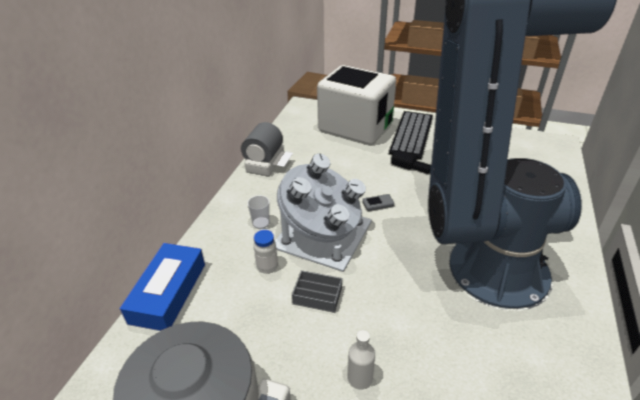

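View pics/top0.png

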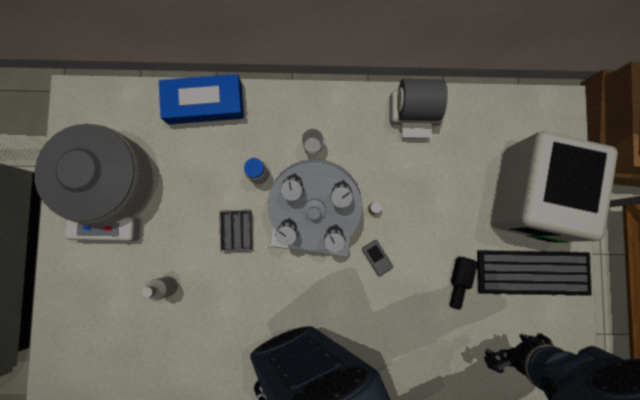

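The side view shows knobs at about (320,165), (299,189), (353,188) and (337,216). In the top view they're at (342,195), (292,188), (335,238) and (287,234). I'll enlarge both to get exact pixels.

Run:
```python
import cv2,numpy as np
a=cv2.imread("pics/top0.png")[165:265,260:360];b=cv2.imread("pics/side0.png")[145:245,277:377]
# ticks every 10 px
o=[]
for im,(x0,y0) in((a,(260,165)),(b,(277,145))):
    im=cv2.resize(im,(400,400),interpolation=cv2.INTER_CUBIC)
    im=np.clip(im.astype(float)*1.3,0,255).astype(np.uint8)
    for k in range(0,100,20):
        cv2.putText(im,str(x0+k),(k*4,10),0,.35,(0,255,255));cv2.putText(im,str(y0+k),(0,k*4+4),0,.35,(0,255,255))
        cv2.line(im,(k*4,0),(k*4,400),(0,200,200),1) if 0 else None
    for i in range(0,100,10):
        for j in range(0,100,10): im[j*4,i*4]=(0,0,255)
    o.append(im)
cv2.imwrite("pics/crop.png",np.hstack(o))
```

```text
(no output)
```

View pics/crop.png

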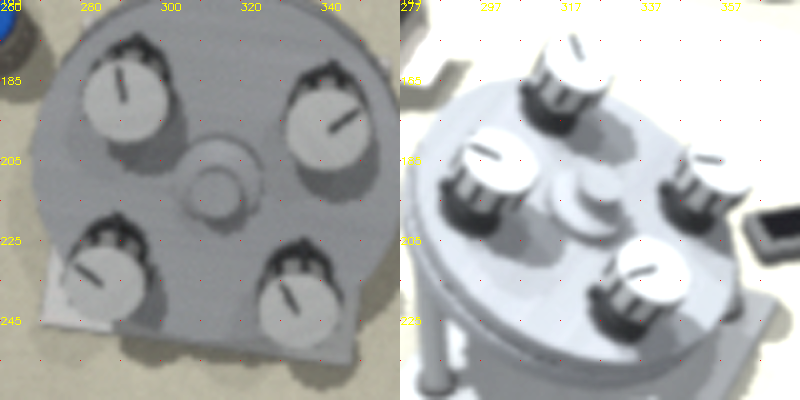

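```bash
cat > h.py <<'E'
import numpy as np,cv2
from scipy.spatial.transform import Rotation as R
from scipy.optimize import least_squares
CAL={"side":(464.70435133,321.88965706,195.43252159,[0.41102551,-2.68149876,1.27810055],[0.51118315,0.21520122,1.34568179]),
"top":(425.34503787,314.38753383,203.56218448,[2.19704423,-2.15822189,0.11216962],[-0.00154852,0.55448312,1.26243222])}
def proj(c,P):
    f,cx,cy,rv,t=CAL[c];p=R.from_rotvec(rv).apply(P)+t
    return p[...,:2]/p[...,2:]*f+[cx,cy]
E
python3 - <<'E'
from h import *
U={"top":np.array([[125,103],[328,131],[104,285],[299,309]])/4+[260,165],"side":(np.array([[501,160],[577,62],[655,271],[720,168]])-[400,0])/4+[277,145]}
tip={"top":np.array([[119,69],[361,109],[78,265],[282,283]])/4+[260,165],"side":(np.array([[471,146],[573,36],[627,276],[693,158]])-[400,0])/4+[277,145]}
def tri(i,V):
    return least_squares(lambda p:np.concatenate([proj(c,p)-V[c][i] for c in V]),[.5,0,.2])
T=[]
for i in range(4):
    r=tri(i,U);T.append(r.x);print("ABCD"[i],r.x.round(4),np.abs(r.fun).max().round(2))
T=np.array(T);print("dists",np.linalg.norm(T[0]-T[3]),np.linalg.norm(T[1]-T[2]),np.linalg.norm(T[0]-T[1]),np.linalg.norm(T[0]-T[2]))
n=np.linalg.svd(T-T.mean(0))[2][2];n*=np.sign(n[2]);print("n",n,np.degrees(np.arccos(n[2])),"c",T.mean(0)-.062*n)
# model
th=np.radians(27)
def model(q,h):
    x,y,z,yaw=q;W=R.from_euler('z',yaw)*R.from_euler('y',-th)
    L=np.array([[65,65],[65,-65],[-65,65],[-65,-65]])/1e3
    return W.apply(np.c_[L,np.full(4,h)])+[x,y,z],W
f=lambda q:np.concatenate([(proj(c,model(q,.062)[0])-U[c]).ravel() for c in U])
r=least_squares(f,[.5,0,.15,0]);print(r.x,r.fun.reshape(2,4,2).round(1).tolist())
P,W=model(r.x,.062);G,_=model(r.x,.050);print("W",W.as_matrix().round(3).tolist());print("grip",G.round(4).tolist())
for i in range(4):
    g=lambda a:np.concatenate([proj(c,P[i]+W.apply([.02*np.cos(a[0]),.02*np.sin(a[0]),0]))-proj(c,P[i])-0 for c in U])
    out=[]
    for c in U:
        m=U[c][i]+r.fun.reshape(2,4,2)[list(U).index(c)][i]*0
        d=tip[c][i]-m
        a=np.linspace(-np.pi,np.pi,721);v=proj(c,P[i]+W.apply(np.c_[.02*np.cos(a),.02*np.sin(a),0*a]))-proj(c,P[i])
        cs=(v@d)/np.linalg.norm(v,axis=1)/np.linalg.norm(d);out.append(np.degrees(a[cs.argmax()]))
    print("ABCD"[i],"ridge deg in lid frame",out)
E
```

```text
A [0.5675 0.0698 0.2338] 0.43
B [ 0.5527 -0.0595  0.2333] 0.76
C [0.4525 0.0837 0.1732] 0.25
D [ 0.439  -0.0464  0.1695] 0.34
dists 0.1847656558611074 0.18487383347479022 0.13013018856897665 0.13079473287790092
n [-0.47428909  0.03768349  0.87956229] 28.41039280343758 c [0.53231793 0.00955621 0.14793671]
[ 0.53092218  0.00865919  0.14729766 -0.11657683] [[[-0.1, -0.5], [-0.2, -0.7], [0.1, -0.4], [-0.2, 0.1]], [[0.3, 0.5], [0.7, 0.4], [0.1, -0.1], [0.7, -0.7]]]
W [[0.885, 0.116, -0.451], [-0.104, 0.993, 0.053], [0.454, 0.0, 0.891]]
grip [[0.5735, 0.0691, 0.2214], [0.5583, -0.06, 0.2214], [0.4584, 0.0826, 0.1623], [0.4433, -0.0465, 0.1623]]
A ridge deg in lid frame [np.float64(15.500000000000004), np.float64(14.500000000000014)]
B ridge deg in lid frame [np.float64(-45.999999999999986), np.float64(-56.0)]
C ridge deg in lid frame [np.float64(57.000000000000014), np.float64(53.49999999999998)]
D ridge deg in lid frame [np.float64(38.5), np.float64(21.50000000000001)]
```

The top and side views agree to under 1 px: knobs 130 mm apart, lid sloping 27–28 deg. Next I'll write a helper that works out how far to move in tool axes.

```bash
cat > go.py <<'E'
# usage: go.py KNOB height [yaw]  -> delta in tool axes from measured pose; tau about tool axis
import sys;from h import *;from bench import ctrl
W=R.from_euler('z',-.11658)*R.from_euler('y',-np.radians(27));C=np.array([.5309,.0087,.1480])
L=dict(A=(65,65),B=(65,-65),C=(-65,65),D=(-65,-65))
s=ctrl.observe();Q=R.from_quat(s["tool_rot"])
if len(sys.argv)>1:
    k,h=sys.argv[1],float(sys.argv[2]);a=float(sys.argv[3]) if len(sys.argv)>3 else 0
    P=C+W.apply([L[k][0]/1e3,L[k][1]/1e3,h])
    G=W*R.from_matrix(np.array([[0,1,0],[1,0,0],[0,0,-1.]]))*R.from_rotvec([0,0,a])
    print("shift(tool)",Q.inv().apply(P-s["position"]).round(4),"rot",(Q.inv()*G).as_rotvec().round(3),"shift in target axes",G.inv().apply(P-s["position"]).round(4))
print("t",round(s["time_s"],2),"q",s["qpos"].round(2),"tauTool",Q.inv().apply(s["wrist_torque"]).round(3),"Ftool",Q.inv().apply(s["force"]).round(1),"gap",round(s["finger_gap"],3),"gf",round(s["grasp_force"],1),"p",s["position"].round(4))
E
echo '[[1, [0, 0, -0.03], [0, 0, 0]], [1, [0, 0, -0.03], [0, 0, 0.1]], [1, [0, 0, 0], [0, 0, 0]]]' | python3 steer.py 40; python3 go.py B 0.1
```

```text
time_s: 0.48
position: [0.1968, -0.4605, 0.2929]
tool_rot: [0.989, 0.151, 0.0, 0.001]
force: [0.2, -1.0, -0.2]
finger_gap: 1.0
grasp_force: 0.0
shift(tool) [ 0.4438 -0.2838  0.0256] rot [-0.415  0.272 -1.129] shift in target axes [0.4399 0.2463 0.155 ]
t 0.47 q [-1.17  0.21  0.12  1.48  0.    1.67] tauTool [ 0.005 -0.017  0.001] Ftool [-0.1  1.   0.2] gap 1.0 gf 0.0 p [ 0.1968 -0.4605  0.2929]
```

```bash
python3 go.py B 0.12 -0.5
```

```text
shift(tool) [ 0.4355 -0.2874  0.0078] rot [-0.498  0.171 -1.617] shift in target axes [0.2679 0.427  0.135 ]
t 0.47 q [-1.17  0.21  0.12  1.48  0.    1.67] tauTool [ 0.005 -0.017  0.001] Ftool [-0.1  1.   0.2] gap 1.0 gf 0.0 p [ 0.1968 -0.4605  0.2929]
```

```bash
echo '[[1, [0.0436, -0.0287, 0], [0, 0, 0]], [1, [0.0436, -0.0287, 0], [0, 0, 0]], [1, [0.0436, -0.0287, 0], [0, 0, 0]], [1, [0.0436, -0.0287, 0], [0, 0, 0]], [1, [0.0436, -0.0287, 0], [0, 0, 0]], [1, [0.0436, -0.0287, 0], [0, 0, 0]], [1, [0.0436, -0.0287, 0], [0, 0, 0]], [1, [0.0436, -0.0287, 0], [0, 0, 0]], [1, [0.0436, -0.0287, 0], [0, 0, 0]], [1, [0.0436, -0.0287, 0], [0, 0, 0]]]' | python3 steer.py >/dev/null; echo '[[1, [0, 0, 0], [-0.05, 0.017, -0.162]], [1, [0, 0, 0], [-0.05, 0.017, -0.162]], [1, [0, 0, 0], [-0.05, 0.017, -0.162]], [1, [0, 0, 0], [-0.05, 0.017, -0.162]], [1, [0, 0, 0], [-0.05, 0.017, -0.162]], [1, [0, 0, 0], [-0.05, 0.017, -0.162]], [1, [0, 0, 0], [-0.05, 0.017, -0.162]], [1, [0, 0, 0], [-0.05, 0.017, -0.162]], [1, [0, 0, 0], [-0.05, 0.017, -0.162]], [1, [0, 0, 0], [-0.05, 0.017, -0.162]]]' | python3 steer.py >/dev/null; python3 go.py B 0.12 -0.5
python3 - <<'E'
from bench import ctrl
import cv2,numpy as np
s=ctrl.observe();f=ctrl.grab_frame("wrist");cv2.imwrite("pics/w0.png",f["color"][:,:,::-1]);print(f["mtx"],f["T_tool_cam"].round(4).tolist())
np.savez("w0.npz",p=s["position"],q=s["tool_rot"],T=f["T_tool_cam"],K=f["mtx"])
E
```

```text
shift(tool) [ 0.0001 -0.0021  0.0055] rot [ 0.001 -0.003  0.01 ] shift in target axes [ 0.0001 -0.0021  0.0055]
t 2.98 q [-0.1  -0.16 -0.39  0.86 -0.    1.07] tauTool [ 0.392  0.273 -0.042] Ftool [ 0.8  0.5 -0.3] gap 1.004 gf 0.0 p [ 0.5261 -0.0553  0.2902]
[[309.70691629   0.         321.55364671]
 [  0.         309.70691629 197.36752421]
 [  0.           0.           1.        ]] [[0.0003, -0.9524, -0.3049, 0.0778], [1.0, 0.0005, -0.0003, -0.0004], [0.0005, -0.3049, 0.9524, -0.1422], [0.0, 0.0, 0.0, 1.0]]
```

View pics/w0.png

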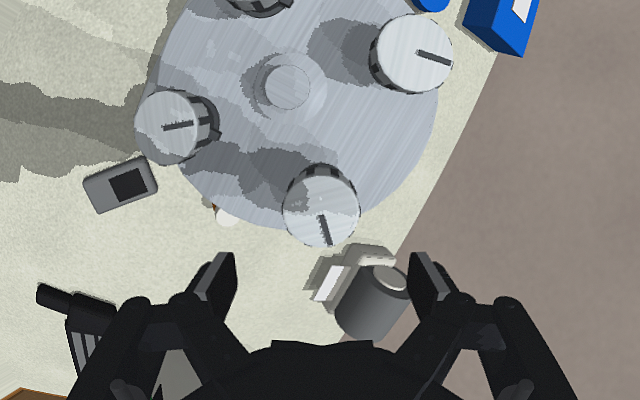

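The wrist view shows knob tops at about (321,209) for B, (411,54) for A and (166,126) for D, all with fingers clear. I'll check these against the model.

```bash
cat > wp.py <<'E'
import sys
from h import *
def wproj(P,p,q,T,K):
    c=(np.linalg.inv(T)@np.append(R.from_quat(q).inv().apply(P-p),1))[:3]
    th=np.arctan2(np.hypot(*c[:2]),c[2]);d=c[:2]/np.hypot(*c[:2])
    return K[0,0]*th*d+K[:2,2]
E
python3 - <<'E'
from wp import *
d=np.load("w0.npz");a=(d["p"],d["q"],d["T"],d["K"])
M={"A":(65,65,(411,54)),"B":(65,-65,(321,209)),"D":(-65,-65,(167,126))}
th=np.radians(27)
def pt(v,k):
    W=R.from_euler('z',v[3])*R.from_euler('y',-th);return v[:3]+W.apply([M[k][0]/1e3,M[k][1]/1e3,.062])
v0=np.array([.5309,.0087,.148,-.11658])
for k in M: print(k,wproj(pt(v0,k),*a).round(1),M[k][2])
r=least_squares(lambda v:np.concatenate([wproj(pt(v,k),*a)-M[k][2] for k in M]),v0);print(r.x.round(4),r.fun.round(1))
E
```

```text
A [413.8  52.6] (411, 54)
B [319.  213.4] (321, 209)
D [162.3 129.6] (167, 126)
[ 0.5347  0.0093  0.1412 -0.1217] [ 0.9 -0.4 -1.3 -0.3  0.7  0.7]
```

```bash
sed -i 's/-.11658/-.119/;s/\[.5309,.0087,.1480\]/[.5325,.009,.146]/' go.py; python3 go.py B 0.028 -0.5
```

```text
shift(tool) [-0.     -0.0014  0.0999] rot [ 0.004 -0.004  0.021] shift in target axes [ 0.0004 -0.0011  0.0999]
t 3.02 q [-0.1  -0.16 -0.4   0.86 -0.    1.06] tauTool [ 0.307  0.197 -0.045] Ftool [-0.5  1.6 -0.4] gap 0.999 gf 0.0 p [ 0.5256 -0.0555  0.29  ]
```

```bash
echo '[[1, [0.001, -0.001, 0.035], [0, 0, 0.02]], [1, [0, 0, 0.035], [0, 0, 0]], [1, [0, 0, 0.02], [0, 0, 0]], [1, [0, 0, 0.01], [0, 0, 0]], [1, [0, 0, 0], [0, 0, 0]]]' | python3 steer.py >/dev/null; python3 go.py B 0.028 -0.5;  echo '[[0.5, [0, 0, 0], [0, 0, 0]], [0.5, [0, 0, 0], [0, 0, 0]], [0.5, [0, 0, 0], [0, 0, 0]], [0.5, [0, 0, 0], [0, 0, 0]]]' | python3 steer.py 40 >/dev/null; python3 go.py B 0.028 -0.5
```

```text
shift(tool) [-0.0006 -0.001   0.0002] rot [-0.    -0.003 -0.016] shift in target axes [-0.0006 -0.001   0.0002]
t 3.65 q [-0.1  -0.02 -0.5   0.62 -0.    1.1 ] tauTool [ 0.35   0.18  -0.029] Ftool [0.6 0.4 0.3] gap 0.999 gf 0.0 p [ 0.5702 -0.06    0.2009]
shift(tool) [ 0.     -0.0016  0.0016] rot [ 0.001 -0.002 -0.015] shift in target axes [ 0.0001 -0.0016  0.0016]
t 4.15 q [-0.1  -0.03 -0.5   0.62 -0.01  1.1 ] tauTool [1.325 0.32  0.055] Ftool [  1.3  -4.9 -11.8] gap 0.645 gf 39.6 p [ 0.5703 -0.0603  0.2025]
```

```bash
echo '[[0.5, [0, 0, 0], [0, 0, 0.1]], [0.5, [0, 0, 0], [0, 0, 0.1]], [0.5, [0, 0, 0], [0, 0, 0.0]]]' | python3 steer.py >/dev/null; python3 go.py;  echo '[[0.5, [0, 0, 0], [0, 0, 0.05]], [0.5, [0, 0, 0], [0, 0, 0.05]]]' | python3 steer.py >/dev/null; python3 go.py
```

```text
t 4.53 q [-0.1  -0.03 -0.5   0.62 -0.01  1.3 ] tauTool [ 1.558 -0.009  0.023] Ftool [ -1.   -5.5 -13.2] gap 0.646 gf 39.7 p [ 0.5702 -0.0603  0.2025]
t 4.78 q [-0.1  -0.03 -0.5   0.62 -0.01  1.4 ] tauTool [ 1.632 -0.191 -0.007] Ftool [ -0.9  -6.3 -12.8] gap 0.644 gf 39.7 p [ 0.5702 -0.0604  0.2024]
```

```bash
echo '[[0.5, [0, 0, 0], [0, 0, 0.05]], [0.5, [0, 0, 0], [0, 0, 0.05]]]' | python3 steer.py >/dev/null; python3 go.py
```

```text
t 5.03 q [-0.1  -0.03 -0.5   0.62 -0.01  1.5 ] tauTool [ 1.646 -0.445 -0.025] Ftool [ -3.1  -6.7 -14.1] gap 0.645 gf 39.8 p [ 0.5701 -0.0604  0.2024]
```

```bash
echo '[[0.5, [0, 0, 0], [0, 0, 0.05]], [0.5, [0, 0, 0], [0, 0, 0.05]]]' | python3 steer.py >/dev/null; python3 go.py
```

```text
t 5.28 q [-0.1  -0.03 -0.5   0.62 -0.01  1.6 ] tauTool [ 1.62  -0.636 -0.076] Ftool [ -2.3  -6.4 -14. ] gap 0.644 gf 39.8 p [ 0.5701 -0.0604  0.2024]
```

```bash
echo '[[0.5, [0, 0, 0], [0, 0, 0.05]], [0.5, [0, 0, 0], [0, 0, 0.05]]]' | python3 steer.py >/dev/null; python3 go.py
```

```text
t 5.53 q [-0.1  -0.03 -0.5   0.62 -0.01  1.7 ] tauTool [ 1.663 -0.735 -0.034] Ftool [ -3.6  -6.4 -15.2] gap 0.644 gf 39.8 p [ 0.57   -0.0604  0.2024]
```

```bash
echo '[[0.5, [0, 0, 0], [0, 0, 0.05]], [0.5, [0, 0, 0], [0, 0, 0.05]]]' | python3 steer.py >/dev/null; python3 go.py
```

```text
t 5.78 q [-0.1  -0.03 -0.5   0.62 -0.01  1.8 ] tauTool [ 1.542 -1.072 -0.359] Ftool [ -4.9  -6.6 -15.2] gap 0.645 gf 40.0 p [ 0.57   -0.0604  0.2023]
```

```bash
echo '[[0.5, [0, 0, 0], [0, 0, 0.04]], [0.5, [0, 0, 0], [0, 0, 0.0]]]' | python3 steer.py >/dev/null; python3 go.py; echo '[[1, [0, 0, 0], [0, 0, 0]], [1, [0, 0, 0], [0, 0, 0]], [1, [0, 0, -0.02], [0, 0, 0]], [1, [0, 0, -0.03], [0, 0, 0]], [1, [0, 0, -0.03], [0, 0, 0]]]' | python3 steer.py >/dev/null; python3 go.py C 0.09 -0.5
```

```text
t 6.03 q [-0.1  -0.03 -0.5   0.62 -0.01  1.84] tauTool [ 1.593 -1.047 -0.095] Ftool [ -4.7  -5.9 -15.6] gap 0.642 gf 39.9 p [ 0.5699 -0.0604  0.2023]
shift(tool) [ 0.0919 -0.1596  0.0201] rot [ 0.    -0.003 -0.755] shift in target axes [ 0.1764 -0.0532  0.0196]
t 6.65 q [-0.1  -0.14 -0.42  0.82 -0.    1.84] tauTool [ 0.356 -0.071 -0.024] Ftool [0.1 0.8 0.3] gap 1.001 gf 0.0 p [ 0.534  -0.0559  0.2737]
```

```bash
echo '[[1, [0.023, -0.04, 0.0], [0, 0, 0]], [1, [0.023, -0.04, 0.0], [0, 0, 0]], [1, [0.023, -0.04, 0.0], [0, 0, 0]], [1, [0.023, -0.04, 0.0], [0, 0, 0]], [1, [0, 0, 0], [0, 0, -0.15]], [1, [0, 0, 0], [0, 0, -0.15]], [1, [0, 0, 0], [0, 0, -0.15]], [1, [0, 0, 0], [0, 0, -0.15]], [1, [0, 0, 0], [0, 0, -0.15]], [1, [0, 0, 0], [0, 0, 0]]]' | python3 steer.py >/dev/null; python3 go.py C 0.028 -0.5
python3 - <<'E'
from bench import ctrl
from wp import *
s=ctrl.observe();f=ctrl.grab_frame("wrist");im=f["color"][:,:,::-1].copy()
W=R.from_euler('z',-.119)*R.from_euler('y',-np.radians(27));C=np.array([.5325,.009,.146])
for l in ((65,65),(65,-65),(-65,65),(-65,-65)):
    u=wproj(C+W.apply([l[0]/1e3,l[1]/1e3,.062]),s["position"],s["tool_rot"],f["T_tool_cam"],f["mtx"]);print(u.round(1))
    if 0<u[0]<640 and 0<u[1]<400: cv2.circle(im,tuple(int(x) for x in u.round()),3,(0,0,255),1)
cv2.imwrite("pics/w1.png",im)
E
```

```text
shift(tool) [-0.0005 -0.      0.0812] rot [ 0.002 -0.003 -0.006] shift in target axes [-0.0003  0.0001  0.0812]
t 7.9 q [ 0.34 -0.29 -0.68  0.75 -0.2   1.49] tauTool [0.353 0.248 0.001] Ftool [ 0.1 -0.7  0.6] gap 1.004 gf 0.0 p [0.4333 0.0865 0.2137]
[464.5 291.3]
[376.5 388.1]
[322.2 222.7]
[249.7 345. ]
```

View pics/w1.png

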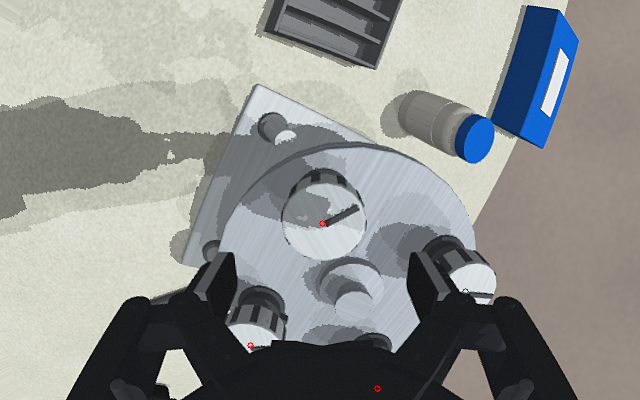

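Knob C's top shows at about (323,219), against a predicted (322,223), so the fit is within 2 mm. I'll go down and grip.

```bash
echo '[[1, [0.0005, 0, 0.03], [0, 0, 0]], [1, [0, 0, 0.03], [0, 0, 0]], [1, [0, 0, 0.02], [0, 0, 0]], [0.5, [0, 0, 0], [0, 0, 0]], [0.5, [0, 0, 0], [0, 0, 0]], [0.5, [0, 0, 0], [0, 0, 0]], [0.5, [0, 0, 0], [0, 0, 0]]]' | python3 steer.py 40 >/dev/null; python3 go.py C 0.028 -0.5;  echo '[[0.5, [0, 0, 0], [0, 0, 0.1]], [0.5, [0, 0, 0], [0, 0, 0.1]]]' | python3 steer.py >/dev/null; python3 go.py
```

```text
shift(tool) [-0.0009 -0.0007  0.0019] rot [ 0.003 -0.003 -0.006] shift in target axes [-0.0009 -0.0007  0.0019]
t 8.82 q [ 0.29 -0.16 -0.77  0.52 -0.18  1.45] tauTool [0.751 0.251 0.035] Ftool [  0.4  -0.9 -11.1] gap 0.641 gf 42.7 p [0.4695 0.0831 0.1432]
t 9.07 q [ 0.29 -0.16 -0.77  0.52 -0.18  1.65] tauTool [ 0.717  0.238 -0.023] Ftool [  0.2  -0.8 -10.6] gap 0.644 gf 42.8 p [0.4695 0.0832 0.1433]
```

```bash
echo '[[0.5, [0, 0, 0], [0, 0, 0.05]], [0.5, [0, 0, 0], [0, 0, 0.05]]]' | python3 steer.py >/dev/null; python3 go.py
```

```text
t 9.32 q [ 0.29 -0.16 -0.77  0.52 -0.18  1.75] tauTool [0.752 0.274 0.002] Ftool [ 1.2 -1.4 -9.6] gap 0.644 gf 42.8 p [0.4695 0.0832 0.1432]
```

```bash
echo '[[0.5, [0, 0, 0], [0, 0, 0.05]], [0.5, [0, 0, 0], [0, 0, 0.05]]]' | python3 steer.py >/dev/null; python3 go.py
```

```text
t 9.57 q [ 0.29 -0.16 -0.77  0.52 -0.18  1.85] tauTool [ 0.77   0.204 -0.04 ] Ftool [  0.3  -0.3 -11. ] gap 0.642 gf 42.8 p [0.4695 0.0832 0.1432]
```

```bash
echo '[[0.5, [0, 0, 0], [0, 0, 0.05]], [0.5, [0, 0, 0], [0, 0, 0.04]]]' | python3 steer.py >/dev/null; python3 go.py
```

```text
t 9.82 q [ 0.29 -0.16 -0.77  0.52 -0.18  1.94] tauTool [ 0.78   0.264 -0.069] Ftool [  1.5  -0.3 -10.6] gap 0.644 gf 42.8 p [0.4695 0.0833 0.1432]
```

```bash
echo '[[0.5, [0, 0, 0], [0, 0, 0.05]], [0.5, [0, 0, 0], [0, 0, 0.05]]]' | python3 steer.py >/dev/null; python3 go.py
```

```text
t 10.07 q [ 0.29 -0.16 -0.77  0.52 -0.18  2.04] tauTool [ 0.806  0.198 -0.259] Ftool [ 1.2 -0.5 -9.4] gap 0.644 gf 42.5 p [0.4695 0.0833 0.1432]
```

```bash
echo '[[0.5, [0, 0, 0], [0, 0, 0.05]]]' | python3 steer.py >/dev/null; python3 go.py
```

```text
t 10.2 q [ 0.29 -0.16 -0.77  0.52 -0.18  2.09] tauTool [ 0.795  0.208 -0.285] Ftool [ 1.8 -0.7 -9.6] gap 0.644 gf 42.6 p [0.4695 0.0833 0.1432]
```

```bash
echo '[[1, [0, 0, 0], [0, 0, 0]], [1, [0, 0, 0], [0, 0, 0]], [1, [0, 0, -0.02], [0, 0, 0]], [1, [0, 0, -0.03], [0, 0, 0]], [1, [0, 0, -0.03], [0, 0, 0]]]' | python3 steer.py >/dev/null; python3 go.py A 0.11 -0.5
```

```text
shift(tool) [ 1.850e-02  1.295e-01 -1.000e-04] rot [-0.    -0.003 -0.645] shift in target axes [-0.063   0.1147 -0.    ]
t 10.82 q [ 0.34 -0.29 -0.68  0.76 -0.2   2.13] tauTool [0.332 0.015 0.004] Ftool [0.1 0.3 0.6] gap 1.001 gf 0.0 p [0.4324 0.0868 0.2141]
```

```bash
echo '[[1, [0.0062, 0.043, 0], [0, 0, 0]], [1, [0.0062, 0.043, 0], [0, 0, 0]], [1, [0.0062, 0.043, 0], [0, 0, 0]], [1, [0, 0, 0], [0, 0, -0.16]], [1, [0, 0, 0], [0, 0, -0.16]], [1, [0, 0, 0], [0, 0, -0.16]], [1, [0, 0, 0], [0, 0, -0.16]], [1, [0, 0, 0], [0, 0, 0]]]' | python3 steer.py >/dev/null; python3 go.py A 0.028 -0.5
```

```text
shift(tool) [-0.0006  0.0001  0.081 ] rot [ 0.001 -0.003 -0.005] shift in target axes [-0.0004  0.0002  0.081 ]
t 11.82 q [ 0.22 -0.08 -0.37  0.83 -0.15  1.38] tauTool [0.377 0.196 0.006] Ftool [-0.2  0.1 -0.1] gap 1.001 gf 0.0 p [0.5483 0.0728 0.2725]
```

```bash
echo '[[1, [0.0005, 0, 0.03], [0, 0, 0]], [1, [0, 0, 0.03], [0, 0, 0]], [1, [0, 0, 0.02], [0, 0, 0]], [0.5, [0, 0, 0], [0, 0, 0]], [0.5, [0, 0, 0], [0, 0, 0]], [0.5, [0, 0, 0], [0, 0, 0]], [0.5, [0, 0, 0], [0, 0, 0]]]' | python3 steer.py 40 >/dev/null; python3 go.py A 0.028 -0.5;  echo '[[0.5, [0, 0, 0], [0, 0, 0.1]], [0.5, [0, 0, 0], [0, 0, 0.1]]]' | python3 steer.py >/dev/null; python3 go.py
```

```text
shift(tool) [-0.001  -0.0006  0.0019] rot [ 0.002 -0.003 -0.005] shift in target axes [-0.001  -0.0007  0.0019]
t 12.7 q [ 0.19  0.02 -0.46  0.64 -0.14  1.35] tauTool [0.675 0.334 0.046] Ftool [-0.7 -0.9 -8.3] gap 0.64 gf 43.9 p [0.5845 0.0695 0.2022]
t 12.95 q [ 0.19  0.02 -0.46  0.64 -0.14  1.56] tauTool [0.671 0.331 0.006] Ftool [ 1.4 -0.6 -8.1] gap 0.64 gf 44.1 p [0.5845 0.0695 0.2022]
```

```bash
echo '[[0.5, [0, 0, 0], [0, 0, 0.05]], [0.5, [0, 0, 0], [0, 0, 0.05]]]' | python3 steer.py >/dev/null; python3 go.py
```

```text
t 13.2 q [ 0.19  0.02 -0.46  0.64 -0.14  1.66] tauTool [ 0.729  0.346 -0.017] Ftool [ 1.4 -0.2 -9.1] gap 0.647 gf 44.1 p [0.5846 0.0696 0.2022]
```

```bash
echo '[[0.5, [0, 0, 0], [0, 0, 0.05]], [0.5, [0, 0, 0], [0, 0, 0.05]]]' | python3 steer.py >/dev/null; python3 go.py
```

```text
t 13.45 q [ 0.19  0.02 -0.46  0.64 -0.14  1.76] tauTool [ 0.729  0.329 -0.058] Ftool [ 2.   0.1 -8. ] gap 0.637 gf 44.1 p [0.5846 0.0696 0.2022]
```

```bash
echo '[[0.5, [0, 0, 0], [0, 0, 0.05]], [0.5, [0, 0, 0], [0, 0, 0.05]]]' | python3 steer.py >/dev/null; python3 go.py
```

```text
t 13.7 q [ 0.19  0.02 -0.46  0.64 -0.14  1.86] tauTool [ 0.699  0.364 -0.071] Ftool [ 1.7 -0.2 -8.4] gap 0.641 gf 44.0 p [0.5846 0.0696 0.2022]
```

```bash
echo '[[0.5, [0, 0, 0], [0, 0, 0.05]], [0.5, [0, 0, 0], [0, 0, 0.05]]]' | python3 steer.py >/dev/null; python3 go.py
```

```text
t 13.95 q [ 0.19  0.02 -0.46  0.64 -0.14  1.96] tauTool [ 0.646  0.336 -0.346] Ftool [ 1.9 -0.1 -7.4] gap 0.643 gf 44.0 p [0.5846 0.0697 0.2022]
```

Knob A bites. I'll turn it 0.04 further so the collar is definitely carried, then move to D.

```bash
echo '[[0.5, [0, 0, 0], [0, 0, 0.04]]]' | python3 steer.py >/dev/null; python3 go.py; echo '[[1, [0, 0, 0], [0, 0, 0]], [1, [0, 0, 0], [0, 0, 0]], [1, [0, 0, -0.02], [0, 0, 0]], [1, [0, 0, -0.03], [0, 0, 0]], [1, [0, 0, -0.03], [0, 0, 0]]]' | python3 steer.py >/dev/null; python3 go.py D 0.11 -0.5
```

```text
t 14.07 q [ 0.19  0.02 -0.46  0.64 -0.14  2.  ] tauTool [ 0.641  0.29  -0.267] Ftool [ 0.8 -0.  -7.8] gap 0.645 gf 43.9 p [0.5846 0.0697 0.2022]
shift(tool) [-0.1478 -0.1091 -0.0004] rot [-0.    -0.003 -0.644] shift in target axes [-0.0526 -0.176  -0.0002]
t 14.7 q [ 0.22 -0.08 -0.37  0.84 -0.15  2.02] tauTool [ 0.349 -0.061 -0.003] Ftool [-0.5 -0.3 -0.9] gap 0.997 gf 0.0 p [0.5476 0.0732 0.273 ]
```

```bash
echo '[[1, [-0.0369, -0.0273, 0], [0, 0, 0]], [1, [-0.0369, -0.0273, 0], [0, 0, 0]], [1, [-0.0369, -0.0273, 0], [0, 0, 0]], [1, [-0.0369, -0.0273, 0], [0, 0, 0]], [1, [0, 0, 0], [0, 0, -0.16]], [1, [0, 0, 0], [0, 0, -0.16]], [1, [0, 0, 0], [0, 0, -0.16]], [1, [0, 0, 0], [0, 0, -0.16]], [1, [0, 0, 0], [0, 0, 0]]]' | python3 steer.py >/dev/null; python3 go.py D 0.028 -0.5
```

```text
shift(tool) [-0.0006 -0.0003  0.0807] rot [ 0.001 -0.003 -0.005] shift in target axes [-0.0003 -0.0002  0.0807]
t 15.82 q [-0.09 -0.37 -0.73  0.74 -0.01  1.1 ] tauTool [0.35  0.185 0.012] Ftool [-0.2 -0.1  0.2] gap 1.0 gf 0.0 p [ 0.4183 -0.0424  0.2134]
```

```bash
echo '[[1, [0.0005, 0, 0.03], [0, 0, 0]], [1, [0, 0, 0.03], [0, 0, 0]], [1, [0, 0, 0.02], [0, 0, 0]], [0.5, [0, 0, 0], [0, 0, 0]], [0.5, [0, 0, 0], [0, 0, 0]], [0.5, [0, 0, 0], [0, 0, 0]], [0.5, [0, 0, 0], [0, 0, 0]]]' | python3 steer.py 40 >/dev/null; python3 go.py D 0.028 -0.5;  echo '[[0.5, [0, 0, 0], [0, 0, 0.1]], [0.5, [0, 0, 0], [0, 0, 0.1]]]' | python3 steer.py >/dev/null; python3 go.py
```

```text
shift(tool) [-0.0009 -0.0008  0.0014] rot [ 0.002 -0.002 -0.006] shift in target axes [-0.0009 -0.0008  0.0014]
t 16.7 q [-0.1  -0.23 -0.83  0.5  -0.01  1.1 ] tauTool [ 1.108  0.597 -0.015] Ftool [  1.5  -2.2 -11.9] gap 0.641 gf 42.5 p [ 0.4544 -0.0459  0.1428]
t 16.95 q [-0.1  -0.23 -0.83  0.5  -0.01  1.3 ] tauTool [ 1.131  0.483 -0.066] Ftool [  1.9  -2.2 -11.6] gap 0.641 gf 42.5 p [ 0.4544 -0.0459  0.1428]
```

```bash
echo '[[0.5, [0, 0, 0], [0, 0, 0.05]], [0.5, [0, 0, 0], [0, 0, 0.05]]]' | python3 steer.py >/dev/null; python3 go.py
```

```text
t 17.2 q [-0.1  -0.23 -0.83  0.5  -0.01  1.4 ] tauTool [ 1.154  0.431 -0.052] Ftool [  1.5  -2.8 -12.3] gap 0.643 gf 42.6 p [ 0.4544 -0.0458  0.1428]
```

```bash
echo '[[0.5, [0, 0, 0], [0, 0, 0.05]], [0.5, [0, 0, 0], [0, 0, 0.05]]]' | python3 steer.py >/dev/null; python3 go.py
```

```text
t 17.45 q [-0.1  -0.23 -0.83  0.5  -0.01  1.5 ] tauTool [ 1.128e+00  3.700e-01 -1.000e-03] Ftool [  1.5  -2.5 -11. ] gap 0.644 gf 42.6 p [ 0.4544 -0.0458  0.1428]
```

```bash
echo '[[0.5, [0, 0, 0], [0, 0, 0.05]], [0.5, [0, 0, 0], [0, 0, 0.05]]]' | python3 steer.py >/dev/null; python3 go.py
```

```text
t 17.7 q [-0.1  -0.23 -0.83  0.5  -0.01  1.6 ] tauTool [ 1.248  0.282 -0.049] Ftool [  2.   -3.8 -11.3] gap 0.636 gf 42.6 p [ 0.4545 -0.0458  0.1428]
```

```bash
echo '[[0.5, [0, 0, 0], [0, 0, 0.05]], [0.5, [0, 0, 0], [0, 0, 0.05]]]' | python3 steer.py >/dev/null; python3 go.py
```

```text
t 17.95 q [-0.1  -0.23 -0.83  0.5  -0.01  1.7 ] tauTool [ 1.264  0.243 -0.049] Ftool [  0.8  -3.8 -11.7] gap 0.642 gf 42.6 p [ 0.4545 -0.0458  0.1428]
```

```bash
echo '[[0.5, [0, 0, 0], [0, 0, 0.05]], [0.5, [0, 0, 0], [0, 0, 0.05]]]' | python3 steer.py >/dev/null; python3 go.py
```

```text
t 18.2 q [-0.1  -0.23 -0.83  0.5  -0.01  1.8 ] tauTool [ 1.252  0.195 -0.049] Ftool [  1.4  -3.9 -11.3] gap 0.645 gf 42.6 p [ 0.4545 -0.0458  0.1428]
```

```bash
echo '[[0.5, [0, 0, 0], [0, 0, 0.05]], [0.5, [0, 0, 0], [0, 0, 0.05]]]' | python3 steer.py >/dev/null; python3 go.py
```

```text
t 18.45 q [-0.1  -0.23 -0.83  0.5  -0.01  1.9 ] tauTool [ 1.261  0.07  -0.012] Ftool [  1.   -3.4 -11. ] gap 0.646 gf 42.6 p [ 0.4545 -0.0457  0.1428]
```

```bash
echo '[[0.5, [0, 0, 0], [0, 0, 0.05]], [0.5, [0, 0, 0], [0, 0, 0.05]]]' | python3 steer.py >/dev/null; python3 go.py
```

```text
t 18.7 q [-0.1  -0.23 -0.83  0.5  -0.01  2.  ] tauTool [ 1.305 -0.013 -0.03 ] Ftool [  0.9  -3.9 -11. ] gap 0.642 gf 42.6 p [ 0.4545 -0.0457  0.1428]
```

```bash
echo '[[0.5, [0, 0, 0], [0, 0, 0.05]], [0.5, [0, 0, 0], [0, 0, 0.05]]]' | python3 steer.py >/dev/null; python3 go.py
```

```text
t 18.95 q [-0.1  -0.23 -0.83  0.5  -0.01  2.1 ] tauTool [ 1.277 -0.078 -0.331] Ftool [  1.   -4.1 -10.8] gap 0.64 gf 42.3 p [ 0.4545 -0.0457  0.1428]
```

```bash
echo '[[0.5, [0, 0, 0], [0, 0, 0.04]]]' | python3 steer.py >/dev/null; python3 go.py; echo '[[1, [0, 0, 0], [0, 0, 0]], [1, [0, 0, 0], [0, 0, 0]], [1, [0, 0, -0.02], [0, 0, 0]], [1, [0, 0, -0.03], [0, 0, 0]], [1, [0, 0, -0.03], [0, 0, 0]]]' | python3 steer.py >/dev/null; python3 go.py B 0.11 0
python3 - <<'E'
from bench import ctrl
import cv2
cv2.imwrite("pics/w2.png",ctrl.grab_frame("wrist")["color"][:,:,::-1])
E
```

```text
t 19.07 q [-0.1  -0.23 -0.83  0.5  -0.01  2.14] tauTool [ 1.262 -0.121 -0.356] Ftool [  0.2  -3.5 -10.9] gap 0.641 gf 42.3 p [ 0.4545 -0.0457  0.1428]
shift(tool) [ 0.0668  0.1119 -0.0004] rot [-0.001 -0.003 -0.545] shift in target axes [-0.0009  0.1303 -0.0003]
t 19.7 q [-0.09 -0.38 -0.73  0.74 -0.01  2.14] tauTool [ 0.367 -0.173  0.027] Ftool [ 0.5 -0.3  0.9] gap 1.0 gf 0.0 p [ 0.4177 -0.0419  0.2141]
```

View pics/w2.png

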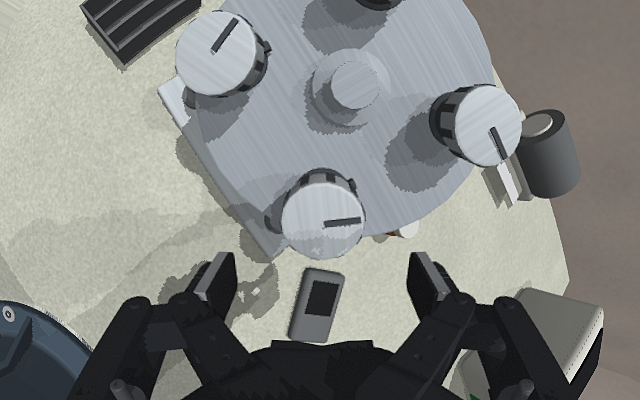

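View w2 shows knob D at (323,220) with its ridge turned round, the fingers clear and nothing disturbed. All four knobs bite, so I'll start the second pass in the same order: B, C, A, D.

```bash
echo '[[1, [0.0223, 0.0373, 0], [0, 0, 0]], [1, [0.0223, 0.0373, 0], [0, 0, 0]], [1, [0.0223, 0.0373, 0], [0, 0, 0]], [1, [0, 0, 0], [0, 0, -0.18]], [1, [0, 0, 0], [0, 0, -0.18]], [1, [0, 0, 0], [0, 0, -0.18]], [1, [0, 0, 0], [0, 0, 0]]]' | python3 steer.py >/dev/null; python3 go.py B 0.028 0
```

```text
shift(tool) [-0.0003 -0.0002  0.0805] rot [-0.    -0.003 -0.006] shift in target axes [-0.0001 -0.0002  0.0805]
t 20.62 q [-0.1  -0.14 -0.42  0.81 -0.    1.59] tauTool [0.37  0.039 0.011] Ftool [ 0.1  0.2 -0.1] gap 1.0 gf 0.0 p [ 0.5336 -0.0565  0.2723]
```

```bash
echo '[[1, [0, -0.0005, 0.03], [0, 0, 0]], [1, [0, 0, 0.03], [0, 0, 0]], [1, [0, 0, 0.02], [0, 0, 0]], [0.5, [0, 0, 0], [0, 0, 0]], [0.5, [0, 0, 0], [0, 0, 0]], [0.5, [0, 0, 0], [0, 0, 0]], [0.5, [0, 0, 0], [0, 0, 0]]]' | python3 steer.py 70 >/dev/null; python3 go.py;  echo '[[0.5, [0, 0, 0], [0, 0, 0.1]], [0.5, [0, 0, 0], [0, 0, 0.1]], [0.5, [0, 0, 0], [0, 0, 0.08]]]' | python3 steer.py >/dev/null; python3 go.py
```

```text
t 21.5 q [-0.1  -0.03 -0.51  0.62 -0.    1.59] tauTool [ 1.318 -0.064  0.083] Ftool [ -0.3  -4.5 -10.9] gap 0.637 gf 73.9 p [ 0.5692 -0.0605  0.202 ]
t 21.88 q [-0.1  -0.03 -0.51  0.62 -0.    1.87] tauTool [ 1.536 -0.264 -0.285] Ftool [ -1.1  -4.4 -12.1] gap 0.635 gf 74.0 p [ 0.5691 -0.0604  0.2019]
```

```bash
echo '[[0.5, [0, 0, 0], [0, 0, 0.05]], [0.5, [0, 0, 0], [0, 0, 0.05]]]' | python3 steer.py >/dev/null; python3 go.py
```

```text
t 22.12 q [-0.1  -0.03 -0.51  0.62 -0.    1.97] tauTool [ 1.597 -0.301 -0.326] Ftool [ -0.4  -4.3 -11.6] gap 0.637 gf 74.1 p [ 0.569  -0.0603  0.2018]
```

```bash
echo '[[0.5, [0, 0, 0], [0, 0, 0.03]], [0.5, [0, 0, 0], [0, 0, 0.03]]]' | python3 steer.py >/dev/null; python3 go.py
```

```text
t 22.38 q [-0.1  -0.03 -0.51  0.62 -0.    2.03] tauTool [ 1.487 -0.433 -1.425] Ftool [ -1.   -4.7 -11.7] gap 0.639 gf 73.8 p [ 0.569  -0.0602  0.2018]
```

Knob B is at its hard stop (1.4 N m). Next is C.

```bash
echo '[[1, [0, 0, 0], [0, 0, 0]], [1, [0, 0, 0], [0, 0, 0]], [1, [0, 0, -0.02], [0, 0, 0]], [1, [0, 0, -0.03], [0, 0, 0]], [1, [0, 0, -0.03], [0, 0, 0]]]' | python3 steer.py >/dev/null; python3 go.py C 0.11 0
```

```text
shift(tool) [ 0.0614 -0.173   0.    ] rot [-0.001 -0.003 -0.445] shift in target axes [ 0.1299 -0.1297 -0.0004]
t 23.0 q [-0.1  -0.14 -0.42  0.82 -0.    2.03] tauTool [ 0.329 -0.177  0.018] Ftool [-0.   0.1 -0.2] gap 1.003 gf 0.0 p [ 0.5326 -0.0564  0.2731]
```

```bash
echo '[[1, [0.0154, -0.0432, 0], [0, 0, 0]], [1, [0.0154, -0.0432, 0], [0, 0, 0]], [1, [0.0154, -0.0432, 0], [0, 0, 0]], [1, [0.0154, -0.0432, 0], [0, 0, 0]], [1, [0, 0, 0], [0, 0, -0.15]], [1, [0, 0, 0], [0, 0, -0.15]], [1, [0, 0, 0], [0, 0, -0.14]], [1, [0, 0, 0], [0, 0, 0]]]' | python3 steer.py >/dev/null; python3 go.py C 0.028 0
```

```text
shift(tool) [-0.0004 -0.0004  0.0812] rot [-0.    -0.003 -0.006] shift in target axes [-0.0002 -0.0004  0.0812]
t 24.0 q [ 0.34 -0.29 -0.68  0.75 -0.2   1.99] tauTool [ 0.399 -0.026 -0.   ] Ftool [ 0.7  0.6 -0.2] gap 1.004 gf 0.0 p [0.4339 0.0864 0.214 ]
```

```bash
echo '[[1, [0, -0.0004, 0.03], [0, 0, 0]], [1, [0, 0, 0.03], [0, 0, 0]], [1, [0, 0, 0.02], [0, 0, 0]], [0.5, [0, 0, 0], [0, 0, 0]], [0.5, [0, 0, 0], [0, 0, 0]], [0.5, [0, 0, 0], [0, 0, 0]], [0.5, [0, 0, 0], [0, 0, 0]]]' | python3 steer.py 70 >/dev/null; python3 go.py;  echo '[[0.5, [0, 0, 0], [0, 0, 0.1]], [0.5, [0, 0, 0], [0, 0, 0.1]], [0.5, [0, 0, 0], [0, 0, 0.1]]]' | python3 steer.py >/dev/null; python3 go.py
```

```text
t 24.88 q [ 0.29 -0.16 -0.77  0.52 -0.18  1.95] tauTool [ 1.256 -0.479 -0.007] Ftool [ -2.4  -2.9 -11.2] gap 0.638 gf 73.0 p [0.4696 0.0824 0.1434]
t 25.25 q [ 0.29 -0.16 -0.77  0.52 -0.18  2.25] tauTool [ 1.375 -0.621 -0.311] Ftool [ -2.9  -3.5 -12.8] gap 0.638 gf 73.4 p [0.4694 0.0826 0.1433]
```

```bash
echo '[[0.5, [0, 0, 0], [0, 0, 0.04]], [0.5, [0, 0, 0], [0, 0, 0.04]], [0.5, [0, 0, 0], [0, 0, 0.04]]]' | python3 steer.py >/dev/null; python3 go.py
```

```text
t 25.62 q [ 0.29 -0.16 -0.77  0.52 -0.18  2.37] tauTool [ 1.302 -0.724 -1.228] Ftool [ -1.9  -3.4 -13.8] gap 0.635 gf 73.5 p [0.4693 0.0827 0.1432]
```

```bash
echo '[[1, [0, 0, 0], [0, 0, 0]], [1, [0, 0, 0], [0, 0, 0]], [1, [0, 0, -0.02], [0, 0, 0]], [1, [0, 0, -0.03], [0, 0, 0]], [1, [0, 0, -0.03], [0, 0, 0]]]' | python3 steer.py >/dev/null; python3 go.py A 0.11 0
```

```text
shift(tool) [5.360e-02 1.185e-01 1.000e-04] rot [-0.001 -0.003 -0.425] shift in target axes [-0.000e+00  1.301e-01  1.000e-04]
t 26.25 q [ 0.34 -0.29 -0.68  0.76 -0.2   2.41] tauTool [ 0.35  -0.131  0.059] Ftool [0.7 0.4 1.1] gap 0.998 gf 0.0 p [0.433  0.0864 0.2146]
```

```bash
echo '[[1, [0.0179, 0.0395, 0], [0, 0, 0]], [1, [0.0179, 0.0395, 0], [0, 0, 0]], [1, [0.0179, 0.0395, 0], [0, 0, 0]], [1, [0, 0, 0], [0, 0, -0.14]], [1, [0, 0, 0], [0, 0, -0.14]], [1, [0, 0, 0], [0, 0, -0.14]], [1, [0, 0, 0], [0, 0, 0]]]' | python3 steer.py >/dev/null; python3 go.py A 0.028 0
```

```text
shift(tool) [-0.0004 -0.0001  0.0811] rot [-0.    -0.003 -0.006] shift in target axes [-0.0002 -0.0001  0.0811]
t 27.12 q [ 0.22 -0.08 -0.37  0.83 -0.15  1.88] tauTool [ 0.408 -0.042 -0.045] Ftool [-0.3 -1.  -0.9] gap 1.002 gf 0.0 p [0.5486 0.0727 0.2728]
```

```bash
echo '[[1, [0, 0, 0.03], [0, 0, 0]], [1, [0, 0, 0.03], [0, 0, 0]], [1, [0, 0, 0.02], [0, 0, 0]], [0.5, [0, 0, 0], [0, 0, 0]], [0.5, [0, 0, 0], [0, 0, 0]], [0.5, [0, 0, 0], [0, 0, 0]], [0.5, [0, 0, 0], [0, 0, 0]]]' | python3 steer.py 70 >/dev/null; python3 go.py;  echo '[[0.5, [0, 0, 0], [0, 0, 0.1]], [0.5, [0, 0, 0], [0, 0, 0.1]], [0.5, [0, 0, 0], [0, 0, 0.1]]]' | python3 steer.py >/dev/null; python3 go.py
```

```text
t 28.0 q [ 0.19  0.02 -0.46  0.64 -0.14  1.85] tauTool [ 1.329 -0.273  0.024] Ftool [ -1.1  -3.  -10. ] gap 0.634 gf 73.8 p [0.5846 0.0687 0.2025]
t 28.38 q [ 0.19  0.02 -0.46  0.64 -0.13  2.16] tauTool [ 1.378 -0.533 -0.343] Ftool [ -2.   -3.5 -11.6] gap 0.638 gf 73.9 p [0.5845 0.0688 0.2024]
```

```bash
echo '[[0.5, [0, 0, 0], [0, 0, 0.04]], [0.5, [0, 0, 0], [0, 0, 0.04]], [0.5, [0, 0, 0], [0, 0, 0.04]]]' | python3 steer.py >/dev/null; python3 go.py
```

```text
t 28.75 q [ 0.19  0.02 -0.46  0.64 -0.13  2.27] tauTool [ 1.352 -0.671 -0.257] Ftool [ -1.6  -3.7 -11.4] gap 0.635 gf 73.9 p [0.5845 0.0689 0.2024]
```

```bash
echo '[[0.5, [0, 0, 0], [0, 0, 0.03]], [0.5, [0, 0, 0], [0, 0, 0.02]]]' | python3 steer.py >/dev/null; python3 go.py
```

```text
t 29.0 q [ 0.19  0.02 -0.46  0.64 -0.13  2.32] tauTool [ 1.231 -0.731 -1.358] Ftool [ -2.9  -3.2 -11.1] gap 0.635 gf 73.5 p [0.5845 0.0689 0.2024]
```

Knob A is at its stop. Last is D.

```bash
echo '[[1, [0, 0, 0], [0, 0, 0]], [1, [0, 0, 0], [0, 0, 0]], [1, [0, 0, -0.02], [0, 0, 0]], [1, [0, 0, -0.03], [0, 0, 0]], [1, [0, 0, -0.03], [0, 0, 0]]]' | python3 steer.py >/dev/null; python3 go.py D 0.11 0
```

```text
shift(tool) [-0.1752 -0.0561 -0.0003] rot [-0.001 -0.003 -0.475] shift in target axes [-0.1301 -0.13    0.    ]
t 29.62 q [ 0.22 -0.08 -0.37  0.84 -0.15  2.35] tauTool [ 0.352 -0.153  0.003] Ftool [ 0.5  0.9 -0.1] gap 1.001 gf 0.0 p [0.5481 0.0727 0.2735]
```

```bash
echo '[[1, [-0.0438, -0.014, 0], [0, 0, 0]], [1, [-0.0438, -0.014, 0], [0, 0, 0]], [1, [-0.0438, -0.014, 0], [0, 0, 0]], [1, [-0.0438, -0.014, 0], [0, 0, 0]], [1, [0, 0, 0], [0, 0, -0.16]], [1, [0, 0, 0], [0, 0, -0.16]], [1, [0, 0, 0], [0, 0, -0.15]], [1, [0, 0, 0], [0, 0, 0]]]' | python3 steer.py >/dev/null; python3 go.py D 0.028 0
```

```text
shift(tool) [-0.0002 -0.0002  0.0809] rot [ 0.    -0.003 -0.006] shift in target axes [ 0.0001 -0.0002  0.0809]
t 30.62 q [-0.1  -0.37 -0.73  0.74 -0.01  1.6 ] tauTool [ 0.459 -0.014 -0.008] Ftool [-0.4  0.7  0.2] gap 1.0 gf 0.0 p [ 0.4184 -0.0429  0.2136]
```

```bash
echo '[[1, [0, 0, 0.03], [0, 0, 0]], [1, [0, 0, 0.03], [0, 0, 0]], [1, [0, 0, 0.02], [0, 0, 0]], [0.5, [0, 0, 0], [0, 0, 0]], [0.5, [0, 0, 0], [0, 0, 0]], [0.5, [0, 0, 0], [0, 0, 0]], [0.5, [0, 0, 0], [0, 0, 0]]]' | python3 steer.py 70 >/dev/null; python3 go.py;  echo '[[0.5, [0, 0, 0], [0, 0, 0.1]], [0.5, [0, 0, 0], [0, 0, 0.1]], [0.5, [0, 0, 0], [0, 0, 0.1]]]' | python3 steer.py >/dev/null; python3 go.py
```

```text
t 31.5 q [-0.1  -0.23 -0.83  0.5  -0.01  1.6 ] tauTool [ 1.365 -0.008  0.049] Ftool [-0.5 -3.3 -8.4] gap 0.633 gf 72.7 p [ 0.4543 -0.0469  0.143 ]
t 31.88 q [-0.1  -0.23 -0.83  0.5  -0.01  1.9 ] tauTool [ 1.746 -0.341 -0.323] Ftool [ -1.2  -5.9 -10.9] gap 0.637 gf 73.1 p [ 0.4541 -0.0468  0.1429]
```

```bash
echo '[[0.5, [0, 0, 0], [0, 0, 0.04]], [0.5, [0, 0, 0], [0, 0, 0.04]], [0.5, [0, 0, 0], [0, 0, 0.04]]]' | python3 steer.py >/dev/null; python3 go.py
```

```text
t 32.25 q [-0.1  -0.23 -0.83  0.5  -0.01  2.02] tauTool [ 1.759 -0.386 -0.346] Ftool [ -1.5  -5.9 -12.1] gap 0.636 gf 73.2 p [ 0.4541 -0.0467  0.1428]
```

```bash
echo '[[0.5, [0, 0, 0], [0, 0, 0.03]], [0.5, [0, 0, 0], [0, 0, 0.02]]]' | python3 steer.py >/dev/null; python3 go.py
```

```text
t 32.5 q [-0.1  -0.23 -0.83  0.5  -0.01  2.07] tauTool [ 1.783 -0.474 -1.001] Ftool [ -1.6  -5.6 -12. ] gap 0.638 gf 73.3 p [ 0.454  -0.0466  0.1428]
```

```bash
echo '[[0.5, [0, 0, 0], [0, 0, 0.01]]]' | python3 steer.py >/dev/null; python3 go.py; echo '[[1, [0, 0, 0], [0, 0, 0]], [1, [0, 0, 0], [0, 0, 0]], [1, [0, 0, -0.02], [0, 0, 0]], [1, [0, 0, -0.03], [0, 0, 0]], [1, [0, 0, -0.04], [0, 0, 0]], [1, [0, 0, -0.04], [0, 0, 0]], [1, [0, 0, 0], [0, 0, 0]], [1, [0, 0, 0], [0, 0, 0]]]' | python3 steer.py >/dev/null; python3 go.py
python3 - <<'E'
from bench import ctrl
import cv2
cv2.imwrite("pics/t3.png",ctrl.grab_frame("wrist")["color"][:,:,::-1])
E
```

```text
t 32.62 q [-0.1  -0.23 -0.83  0.5  -0.01  2.07] tauTool [ 1.791 -0.575 -1.222] Ftool [ -2.6  -6.4 -12.4] gap 0.636 gf 73.3 p [ 0.454  -0.0466  0.1428]
t 33.62 q [-0.1  -0.44 -0.66  0.88 -0.01  2.08] tauTool [ 0.37  -0.201  0.012] Ftool [-0.7 -0.4 -0.2] gap 0.998 gf 0.0 p [ 0.3959 -0.0403  0.2575]
```

View pics/t3.png

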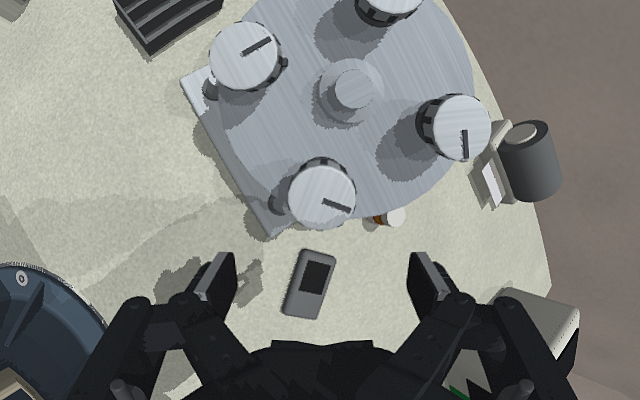

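The hand is clear, all four knobs are turned down (D at (322,193)), and the vial and meter are where they were.

```bash
python3 -c "
from bench import ctrl
print(ctrl.hand_in())"
```

```text
the job is handed in; nothing more can be done
None
```

I tightened all four knobs in two crisscross passes in the same order: upper right, lower left, upper left, lower right. Each was felt to bite in the first pass and taken to its hard stop in the second, then I handed in after about 34 s with the hand clear.

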